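Gauge a tread groove and post its wear colour

TASK

Take the blue depth gauge from its stand and push it down over the groove of the rubber tread block, probe in the groove, until its foot sits flat on the rubber (push, do not drop it), and leave it standing there. Then read the colour just above the collar on its stem and slide the black marker of the tally board to the panel of that colour. Do not disturb the other things on the table.

Things in the scene. Friction and masses are not known exactly. Their poses are not given: they have to be found in the camera images.
- depth_gauge: Spring depth gauge, 0.29 kg, upright in its wooden stand. Steel foot 30 x 60 x 10 mm (its x, y, z); on it a blue housing 26 mm square from 10 to 56 mm above the underside (grasp it at about 40 mm), then a dark 24 mm collar up to 62 mm. Origin: centre of the foot's underside, z up. Below, on the axis, a 6 mm round-tipped steel probe stands out 28 mm.
- gauge_probe (a joint): How far the probe is pushed in, m: 0 out, 0.028 fully in. 3 to 4 N push it in, a little more than the gauge's weight; it springs out when lifted, but once pushed flat the gauge stays flat when let go. A coloured stem rises from the collar by this value; the colour just above the collar is the reading: green up to 0.010, yellow to 0.016, red above.
- stem_top (a point): Centre of the top of the black cap on the gauge's coloured stem (stem 15 mm, cap 17 mm wide), 70 mm above the foot's underside plus the probe's value.
- tread_block: Fixed black rubber block on a steel plate (plate 120 x 126 x 8 mm in its x, y, z; rubber 110 x 100 mm, top 50 mm above the underside) with one groove, 12 mm wide, along its whole x axis at y = 0, open at both ends, 6 to 24 mm deep (varies). Origin: centre of its underside, on the table.
- groove_floor: The red-brown bottom of that groove, as a contact surface. Its frame lies at the middle of the groove's mouth, level with the block's top (50 mm above the table), x along the groove, z up; it does not tell the depth.
- gauge_stand: Fixed wooden gauge stand 64 x 90 mm, deck 46 mm above the table with 4 mm lips round the gauge's foot; a slot 18 mm wide runs along its x. Origin: centre of its underside. The gauge starts on its deck with the same yaw. It and the tread block may change places.
- tally_board: Fixed aluminium tally board 80 x 180 x 12 mm (its x, y, z), origin at the centre of its underside. A black marker slides along its y; coloured panels lie on the board beside the track on its +x side, in the order grey (parked, at its -y end), green, yellow, red (+y end).
- tally_marker (a joint): Travel of the marker towards the board's +y, m: 0 to 0.122, 1.5 N friction, stays where left. 0 to 0.022 grey, 0.022 to 0.052 green, 0.052 to 0.082 yellow, 0.082 to 0.122 red. It starts in grey.
- tally_top (a point): Centre of the top of the black marker, 45 mm above the table. The marker is 26 mm (board x) by 16 mm (board y), 30 mm high, with a white pointer line over the panels; grip it across its 16 mm or push it.
- mug: Bystander: striped mug, 86 mm wide, 90 mm high; origin at the centre of its underside.
- iron_weight: Bystander: black knob weight, 52 mm wide, 50 mm high; origin at the centre of its underside.
- yellow_roll: Bystander: yellow ribbon roll, 55 mm wide, 32 mm high; origin at the centre of its underside.
- red_roll: Bystander: red ribbon roll, 55 mm wide, 32 mm high; origin at the centre of its underside.
- masking_tape: Bystander: roll of masking tape, 100 mm wide, 25 mm high; origin at the centre of its underside.
Not all that is in view belongs to the job. What is meant by the depth_gauge is not turquoise, and is the smaller of those in its own colour.

How it is judged (in metres and radians):
On the way, in this order (a step that is already met when the one before it is completed fails the run):
1. the fingers hold the gauge down flat on the block, its probe on the bottom of the groove (z of depth_gauge in the frame of groove_floor below 0.0015 m and angle between depth_gauge's own z axis and vertical below 0.04 rad and contact force between depth_gauge and groove_floor above 0.2 N and contact force between the fingers and depth_gauge above 0.5 N), for 0.1 s.
2. the marker points to the panel of the colour read (z of depth_gauge in the frame of groove_floor below 0.0015 m and angle between depth_gauge's own z axis and vertical below 0.04 rad and contact force between depth_gauge and groove_floor above 0.2 N and ((value of joint gauge_probe below 0.0115 m and value of joint tally_marker between 0.022 and 0.052 m) or (value of joint gauge_probe between 0.0085 and 0.0175 m and value of joint tally_marker between 0.052 and 0.082 m) or (value of joint gauge_probe above 0.0145 m and value of joint tally_marker above 0.082 m))), for 0.2 s.
At the end, for the whole second after the job is handed in: The gauge stands at rest with its foot on the block's top (within 1.5 mm, tilted less than 0.04 rad) and its probe pressing on the groove's bottom; the marker rests in the panel of the colour read (if the reading is within 1.5 mm of a colour line, either colour counts) (all of step 2 and linear speed of depth_gauge below 0.01 m/s and velocity of joint tally_marker between -0.01 and 0.01 m/s); the robot touches nothing.
It fails at once if a bystander is moved more than 30 mm (distance of any of mug, iron_weight, yellow_roll, red_roll, masking_tape from where it was at the start of the episode above 0.03 m).
It also fails if it takes over 54 s, if anything falls off the work surface, if the arm or the gripper's body presses on something with over 40 N, if the wrist force passes 120 N, or if a joint passes its speed limit or range.

ROBOT

A 7-joint arm with a two-finger parallel gripper is mounted at the origin on the work surface; the furniture and walls round the work are solid. World frame = base frame: x ahead of the robot, y to its left, z up, the work surface at z = 0. Lengths are in mm, angles in rad, forces in N, time in s.
With the tool pointing down it reaches from about 400 to 875 mm from the base axis. Payload 4.4 kg.
Tool frame: the origin (TCP) lies between the finger pads; the fingertips stand 22 mm ahead of it and the grasp point (between the pads) lies 3 mm ahead of it; z points along the fingers, y is the line along which they close (so a half turn about z gives the same grasp; the last joint's range is limited). The gripper opens to 85 mm and grips with 20 to 120 N. Pads are 22 mm wide; open, the fingers measure 114 mm over their backs; the gripper's body (76 mm by 85 mm) begins 54 mm behind the grasp point. The pads swing forward as they close: fully open they stand 13 mm farther back than shut.
Start: joints at [-1.388, 0.628, 0.038, 1.517, -0.027, 0.996, -0.02], TCP at [160.031, 630.006, 214.813] pointing down, gripper open.
Joint ranges: [-3.06, 3.06], [-0.37, 2.12], [-1.25, 1.32], [0.18, 2.47], [-1.1, 4.24], [0.23, 1.98], [-2.94, 2.94]. Speed limits (rad/s): [2.57, 2.57, 3.14, 3.14, 3.14, 3.14, 3.14].

INTERFACE

Orientations are given as [roll, pitch, yaw] about the fixed x, y, z axes, in that order (R = Rz(yaw) Ry(pitch) Rx(roll)).
In Python, from cell import ctrl gives the robot as it stands.
- The arm moves only by the tool step_arm, never from a script. Its argument "plan" is a list of rows, each an object of numbers: "dx", "dy", "dz": the shift along the tool's x, y, z scaled (see below); "ax", "ay", "az": the turn, a rotation vector about the tool's x, y, z scaled (see below); "gripper": the opening, from 0 (shut) to 1 (fully open). A call has 1 to 20 rows; each row shifts and turns the commanded pose from where the row before left it, along the tool's axes as they then stand; what a row does not reach is not made up. The controller multiplies each number of a shift by 0.3 m and each number of a turn by 90 degrees. A row lasts 1/8 s, in which the tool goes at most 62.5 mm and 10.7 degrees, less where a joint would pass 70% of its speed; a pose out of reach is approached as far as the arm can. A call with a number of a shift or a turn outside -1 to 1 is refused whole. A call with a gripper value outside its range is refused whole. The fingers move at their own pace and stop on an object; the grip force is fixed at half the most. Time passes only in rows, so rows that do not move let the fingers close. It gives the time, the measured TCP pose, the force, the opening and the grip force at its end, in the units of the state.
- ctrl.read_state(): the state, without advancing time (a new reading comes with each control period).
- ctrl.get_image(name): name is "scene" or "top" or "wrist"; returns a dict with "color" (384x512x3 uint8, red, green, blue), "range_z" (384x512 float32, mm along the optical axis (not along the pixel's ray), 0 where there is no reading), "fx", "fy", "cx", "cy" (pixels), "T" (4x4, takes a point from camera to world coordinates); the wrist camera has in their place "T_tool_cam" (4x4, takes a point from camera to tool coordinates, whose origin is the TCP and whose axes are the flange's). Camera axes: x right, y down, z forward; pixel columns grow to the right and rows downward; lengths in mm; the calibration is good to about 2 mm. The wrist camera is an equidistant fisheye: a pixel r from the principal point sees the ray r / f radians off the axis. A picture is of the moment at which its call begins: read the wrist's pose just before it.
- ctrl.finish_job(): hands the job in; it is judged then, once.
The state is a dict: "clock": time; "qpos": joint angles; "qd": joint speeds; "tau": joint torques, N m; "eef_pos": TCP position; "tool_rot": TCP orientation; "force": force on the tool from outside, world axes, zero at the start; "torque": the same for the moment, N m; "width": finger opening in mm; "gripper_force": force on a finger pad.
Only numpy, scipy, OpenCV 4.12 (cv2) and the standard library are available. Lean on these libraries where they do the work, as an engineer would, in place of code of your own. Each camera call takes 0.05 s, during which the arm holds its last target. There are 200 camera calls.

## Working session

There is one attempt and no reset: what is moved stays moved. The work goes in short steps, Python scripts to look and compute and a tool call to move; the robot and the scene stay as the last step left them, time stands still between calls to the robot, and variables do not carry over. Pictures are saved under pics/ and viewed, at most 10 in all, crops included, and the job is handed in when it is done.

Besides the shell and the picture viewer there is one more tool, called after "Emit:" in YAML: its name, and indented under it one key for each argument. step_arm: Moves the arm, as the interface text tells. Shifts and turns lie within -1 to 1; 1 stands for 0.3 m of shift or 90 degrees of turn. Its arguments: {"type":"object","properties":{"plan":{"type":"array"}},"required":["plan"]}

```bash
mkdir -p pics; cat > h.py <<'E'
import numpy as np,cv2
from cell import ctrl
from scipy.spatial.transform import Rotation as R
def cloud(im):
    z=im["range_z"].astype(float); v,u=np.indices(z.shape)
    p=np.stack([(u-im["cx"])/im["fx"]*z,(v-im["cy"])/im["fy"]*z,z,np.ones_like(z)],-1)
    return (p@im["T"].T)[...,:3]
E
python3 - <<'E'
from h import *
s=ctrl.read_state();print(s)
for n in("top","scene"):
    im=ctrl.get_image(n);np.savez(n+".npz",**im)
    print(n,im["fx"],im["cx"],im["cy"],im["T"].round(3).tolist())
    cv2.imwrite(f"pics/{n}.png",cv2.resize(im["color"][...,::-1],(800,600),interpolation=cv2.INTER_CUBIC))
E
```

```text
{'clock': 0.0, 'qpos': array([-1.38777813,  0.6293312 ,  0.03844374,  1.51833611, -0.02700864,
        0.99630193, -0.0200089 ]), 'qd': array([ 0.00021658, -0.00032435,  0.00098239, -0.00069108, -0.0011841 ,
       -0.00019133, -0.00166345]), 'tau': array([-3.28224305e-04, -5.63422430e+01,  1.22615933e+00, -1.93436390e+01,
        1.10217198e-02,  1.08467790e-02, -3.36846838e-06]), 'eef_pos': array([159.88096714, 629.37199863, 213.9090152 ]), 'tool_rot': array([-3.13973409e+00,  1.69593064e-05,  2.89276015e+00]), 'force': array([ 0.07515082, -0.17935219, -0.95345852]), 'torque': array([ 0.0246524 , -0.00130693,  0.00441492]), 'gripper_force': 0.0, 'width': 85.41899868952349}
top 472.63334255252363 252.70369944910075 194.4329776630359 [[-0.024, -0.991, 0.13, 118.28], [-1.0, 0.025, 0.004, -89.514], [-0.008, -0.129, -0.992, 1914.052], [0.0, 0.0, 0.0, 1.0]]
scene 384.54719430560607 257.0317405284934 193.1978685873555 [[0.822, -0.38, 0.425, -108.174], [-0.57, -0.53, 0.628, -837.725], [-0.014, -0.758, -0.652, 863.382], [0.0, 0.0, 0.0, 1.0]]
```

View pics/top.png

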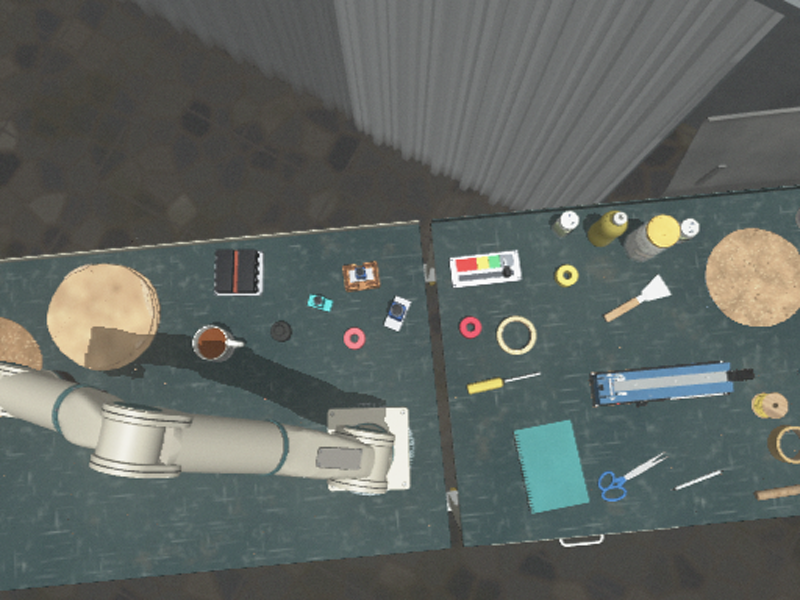

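View pics/scene.png

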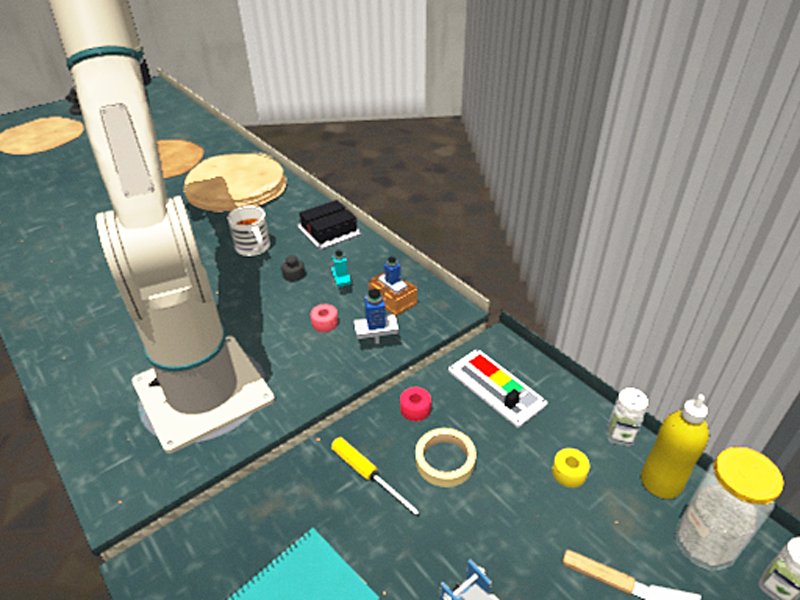

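Candidates for the gauge (scene image, 800x600): blue in the wooden stand (392,272), larger blue standing free (375,312), turquoise (340,268). By the description I choose the blue one in the wooden stand. The tread block is at top (239,272), the board at (486,268) and the marker at (507,271). Next is a close crop to check, plus measurement.

```bash
cat > m.py <<'E'
from h import *
t=dict(np.load("top.npz"));s=dict(np.load("scene.npz"))
P=cloud(t);Q=cloud(s);k=512/800
def box(P,x0,y0,x1,y1): 
    return [slice(int(y0*k),int(y1*k)),slice(int(x0*k),int(x1*k))]
def rect(name,P,b,zlo,zhi):
    sl=tuple(box(P,*b));p=P[sl].reshape(-1,3);c=t["color"][sl] if P is globals()['P'] else None
    m=(p[:,2]>zlo)&(p[:,2]<zhi);q=p[m]
    r=cv2.minAreaRect(q[:,:2].astype(np.float32));print(name,m.sum(),q.mean(0).round(1),np.round(cv2.boxPoints(r),0).tolist(),r)
z=P[tuple(box(P,190,260,210,280))][...,2];print("table",z.mean())
rect("block",P,(205,240,272,303),35,60)
rect("stand",P,(335,255,388,298),30,60)
rect("gaugetop",P,(335,255,388,298),75,140)
rect("bigblue",P,(380,290,415,335),20,140)
rect("bigblue hi",P,(380,290,415,335),75,140)
rect("turq",P,(303,290,335,315),20,140)
rect("board",P,(443,245,530,292),6,20)
rect("marker",P,(443,245,530,292),28,60)
c=s["color"][int(235*k):int(350*k),int(310*k):int(440*k),::-1]
c2=t["color"][int(235*k):int(340*k),int(200*k):int(540*k),::-1]
a=cv2.resize(c,(520,460),interpolation=cv2.INTER_CUBIC);b=cv2.resize(c2,(520,140),interpolation=cv2.INTER_CUBIC)
cv2.imwrite("pics/crop.png",np.vstack([a,b]))
E
python3 m.py
```

```text
table -0.5304658332866791
block 641 [459.7 328.2  48.1] [[404.0, 273.0], [546.0, 273.0], [546.0, 405.0], [404.0, 405.0]] ((474.8163146972656, 339.3302307128906), (131.99681091308594, 142.17034912109375), 89.91865539550781)
stand 267 [437.3   6.1  48.8] [[402.0, 47.0], [411.0, -42.0], [477.0, -35.0], [467.0, 54.0]] ((439.36962890625, 6.197410583496094), (65.6393051147461, 89.48399353027344), 6.001690864562988)
gaugetop 48 [436.2   4.9 105.5] [[424.0, -6.0], [449.0, -7.0], [450.0, 17.0], [425.0, 18.0]] ((437.3768310546875, 5.335654258728027), (24.070642471313477, 25.11402702331543), 87.30497741699219)
bigblue 221 [334.6 -84.4  82. ] [[292.0, -87.0], [368.0, -120.0], [385.0, -82.0], [309.0, -49.0]] ((338.3243103027344, -84.467529296875), (41.26626968383789, 83.24674987792969), 66.2657470703125)
bigblue hi 98 [335.8 -84.5 119.6] [[314.0, -93.0], [346.0, -109.0], [362.0, -75.0], [330.0, -60.0]] ((337.95452880859375, -84.11260986328125), (37.50770950317383, 35.575172424316406), 64.626220703125)
turq 118 [369.4 110.4  57.6] [[349.0, 89.0], [377.0, 80.0], [395.0, 138.0], [367.0, 147.0]] ((371.93878173828125, 113.52436065673828), (60.08444595336914, 29.622159957885742), 72.18936157226562)
board 766 [ 454.5 -314.9   12.2] [[396.0, -430.0], [518.0, -433.0], [524.0, -209.0], [402.0, -205.0]] ((460.10235595703125, -319.1986999511719), (224.357666015625, 121.71443176269531), 88.51458740234375)
marker 31 [ 440.6 -366.1   42.7] [[413.0, -266.0], [429.0, -381.0], [456.0, -377.0], [439.0, -262.0]] ((434.2630310058594, -321.2857666015625), (26.811077117919922, 116.14419555664062), 8.1422700881958)
```

View pics/crop.png

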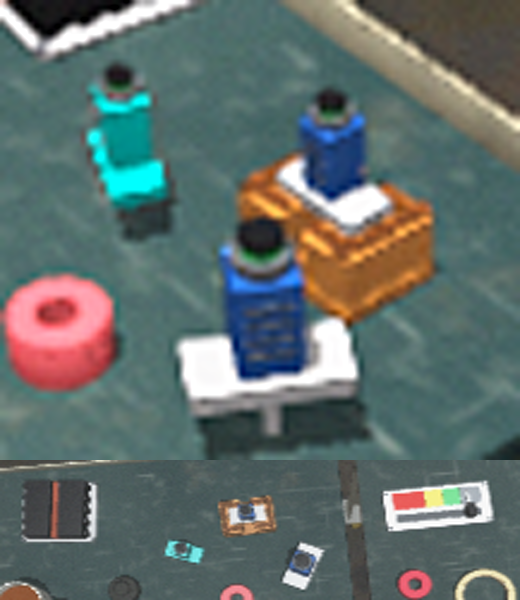

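The crop confirms the choice: the smaller blue gauge stands in the wooden stand (crop pixel 335,150), and the larger blue one (265,310) and the turquoise one (125,150) stand free. First I go above the block to look at the groove.

```bash
cat >> h.py <<'E'
def plan(p,yaw=None,n=None,p0=None,r0=None):
    """print move to world p (mm), yaw deg, tool-down, in scaled tool units (total and per row)"""
    s=ctrl.read_state(); r=R.from_euler("xyz",s["tool_rot"] if r0 is None else r0)
    p0=s["eef_pos"] if p0 is None else np.array(p0)
    d=r.inv().apply(np.array(p)-p0)/300
    a=np.zeros(3)
    if yaw is not None: a=(r.inv()*R.from_euler("xyz",[np.pi,0,np.radians(yaw)])).as_rotvec()/(np.pi/2)
    n=n or int(np.ceil(max(np.linalg.norm(d)*300/55,np.linalg.norm(a)*90/9)))
    print("at",p0.round(1),"tot",d.round(4),a.round(4),"rows",n,"per",(d/n).round(4),(a/n).round(4))
def wrist(name):
    s=ctrl.read_state();im=ctrl.get_image("wrist");T=np.eye(4);T[:3,:3]=R.from_euler("xyz",s["tool_rot"]).as_matrix();T[:3,3]=s["eef_pos"]
    im["T"]=T@im["T_tool_cam"];np.savez(name+".npz",**im);return im
def wcloud(im):
    z=im["range_z"].astype(float);v,u=np.indices(z.shape);f=im["fx"];x=u-im["cx"];y=v-im["cy"];r=np.hypot(x,y)+1e-9;t=r/f
    k=np.tan(np.minimum(t,1.5))*z/r
    return np.stack([x*k,y*k,z,np.ones_like(z)],-1)@im["T"].T[:,:3]
E
python3 -c "
from h import *
plan([400,330,260],186)"
```

```text
at [159.8 629.4 214. ] tot [-1.0216 -0.7705 -0.152 ] [-1.10e-03 -2.00e-04 -2.25e-01] rows 8 per [-0.1277 -0.0963 -0.019 ] [-0.0001 -0.     -0.0281]
```

Emit:
step_arm:
  plan:
    - {"dx": -0.128, "dy": -0.096, "dz": -0.019, "gripper": 1}
    - {"dx": -0.128, "dy": -0.096, "dz": -0.019, "gripper": 1}
    - {"dx": -0.128, "dy": -0.096, "dz": -0.019, "gripper": 1}
    - {"dx": -0.128, "dy": -0.096, "dz": -0.019, "gripper": 1}
    - {"dx": -0.128, "dy": -0.096, "dz": -0.019, "gripper": 1}
    - {"dx": -0.128, "dy": -0.096, "dz": -0.019, "gripper": 1}
    - {"dx": -0.128, "dy": -0.096, "dz": -0.019, "gripper": 1}
    - {"dx": -0.128, "dy": -0.096, "dz": -0.019, "gripper": 1}
    - {"az": -0.075, "gripper": 1}
    - {"az": -0.075, "gripper": 1}
    - {"az": -0.075, "gripper": 1}
    - {"gripper": 1}
    - {"gripper": 1}

```text
invalid input
```

```bash
cat > blk.py <<'E'
from h import *
im=wrist("w1");P=wcloud(im);c=im["color"].astype(int)
cv2.imwrite("pics/w1.png",cv2.resize(im["color"][...,::-1],(768,576)))
z=P[...,2];ok=(im["range_z"]>0)&(np.hypot(P[...,0]-470,P[...,1]-330)<130)
top=ok&(z>42)&(z<58)
print("top z",np.median(z[top]),top.sum())
q=P[top][:,:2].astype(np.float32);print("top rect",cv2.minAreaRect(q))
red=ok&(c[...,0]>1.6*c[...,2])&(c[...,0]-c[...,2]>25)&(z>15)&(z<58)
q=P[red];print("red",red.sum(),q.mean(0),cv2.minAreaRect(q[:,:2].astype(np.float32)))
print("red z",np.percentile(q[:,2],[5,25,50,75,95]))
plan([437.4,5.4,260],186)
E
python3 blk.py
```

```text
top z 49.86152531828901 654
top rect ((448.3274230957031, 311.052490234375), (58.114898681640625, 91.88729858398438), 87.51698303222656)
red 4 [406.27835018 327.43156153  34.56291387] ((406.77191162109375, 327.3861999511719), (0.8162943124771118, 4.936486721038818), 84.34657287597656)
red z [33.79746225 33.90536884 34.09015684 34.74770188 35.99022534]
at [159.9 629.5 214.1] tot [-1.4087 -1.7889 -0.1504] [-9.00e-04 -2.00e-04 -2.25e-01] rows 13 per [-0.1084 -0.1376 -0.0116] [-0.0001 -0.     -0.0173]
```

View pics/w1.png

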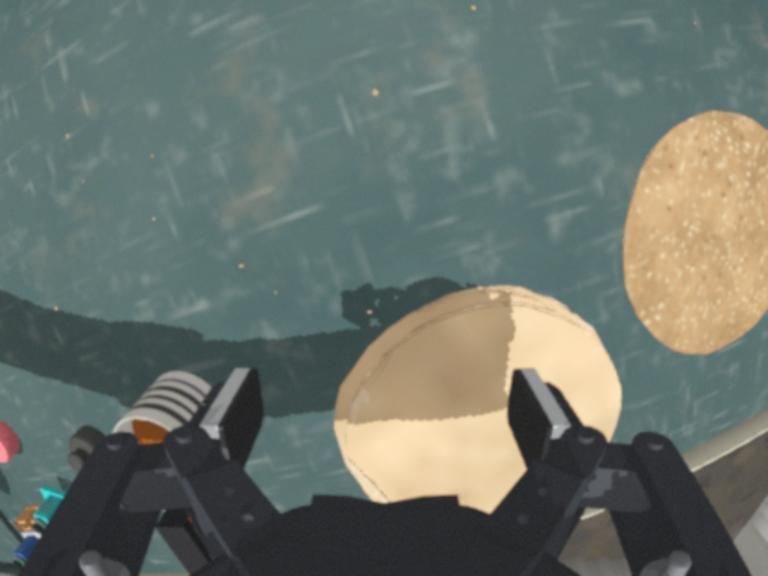

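The arm has not moved: the plan was refused, probably because every key is needed in each row. The wrist picture (still at the start pose) shows only bare table, a cork mat at (475,400) and part of the mug at (165,410). I'll send full rows.

Emit:
step_arm:
  plan:
    - {"dx": -0.128, "dy": -0.096, "dz": -0.019, "ax": 0, "ay": 0, "az": 0, "gripper": 1}
    - {"dx": -0.128, "dy": -0.096, "dz": -0.019, "ax": 0, "ay": 0, "az": 0, "gripper": 1}
    - {"dx": -0.128, "dy": -0.096, "dz": -0.019, "ax": 0, "ay": 0, "az": 0, "gripper": 1}
    - {"dx": -0.128, "dy": -0.096, "dz": -0.019, "ax": 0, "ay": 0, "az": 0, "gripper": 1}
    - {"dx": -0.128, "dy": -0.096, "dz": -0.019, "ax": 0, "ay": 0, "az": 0, "gripper": 1}
    - {"dx": -0.128, "dy": -0.096, "dz": -0.019, "ax": 0, "ay": 0, "az": 0, "gripper": 1}
    - {"dx": -0.128, "dy": -0.096, "dz": -0.019, "ax": 0, "ay": 0, "az": 0, "gripper": 1}
    - {"dx": -0.128, "dy": -0.096, "dz": -0.019, "ax": 0, "ay": 0, "az": 0, "gripper": 1}
    - {"dx": 0, "dy": 0, "dz": 0, "ax": 0, "ay": 0, "az": -0.075, "gripper": 1}
    - {"dx": 0, "dy": 0, "dz": 0, "ax": 0, "ay": 0, "az": -0.075, "gripper": 1}
    - {"dx": 0, "dy": 0, "dz": 0, "ax": 0, "ay": 0, "az": -0.075, "gripper": 1}
    - {"dx": 0, "dy": 0, "dz": 0, "ax": 0, "ay": 0, "az": 0, "gripper": 1}
    - {"dx": 0, "dy": 0, "dz": 0, "ax": 0, "ay": 0, "az": 0, "gripper": 1}

```text
clock: 1.78
eef_pos: [401.0, 330.9, 260.3]
tool_rot: [-3.141, -0.0, -3.039]
force: [-0.3, -0.4, -0.5]
width: 85.4
gripper_force: 0.0
```

```bash
python3 blk.py
```

```text
top z 50.240728242510926 5256
top rect ((460.0736999511719, 332.37359619140625), (108.7020263671875, 110.2885513305664), 88.45854949951172)
red 761 [455.3248089  332.76194088  35.21300767] ((460.04754638671875, 332.2580261230469), (13.725214004516602, 109.36705780029297), 88.41671752929688)
red z [32.1910109  33.34534444 33.95548006 34.69906612 49.80294505]
at [401.  331.  260.3] tot [-0.0092 -1.092   0.0012] [-0.0001 -0.0001 -0.0011] rows 6 per [-0.0015 -0.182   0.0002] [-0.     -0.     -0.0002]
```

Emit:
step_arm:
  plan:
    - {"dx": -0.0015, "dy": -0.182, "dz": 0, "ax": 0, "ay": 0, "az": 0, "gripper": 1}
    - {"dx": -0.0015, "dy": -0.182, "dz": 0, "ax": 0, "ay": 0, "az": 0, "gripper": 1}
    - {"dx": -0.0015, "dy": -0.182, "dz": 0, "ax": 0, "ay": 0, "az": 0, "gripper": 1}
    - {"dx": -0.0015, "dy": -0.182, "dz": 0, "ax": 0, "ay": 0, "az": 0, "gripper": 1}
    - {"dx": -0.0015, "dy": -0.182, "dz": 0, "ax": 0, "ay": 0, "az": 0, "gripper": 1}
    - {"dx": -0.0015, "dy": -0.182, "dz": 0, "ax": 0, "ay": 0, "az": 0, "gripper": 1}
    - {"dx": 0, "dy": 0, "dz": 0, "ax": 0, "ay": 0, "az": 0, "gripper": 1}
    - {"dx": 0, "dy": 0, "dz": 0, "ax": 0, "ay": 0, "az": 0, "gripper": 1}

```text
clock: 2.82
eef_pos: [437.9, 6.2, 260.4]
tool_rot: [3.141, 0.0, -3.038]
force: [-0.2, 0.0, -0.5]
width: 85.5
gripper_force: 0.0
```

```bash
python3 - <<'E'
from h import *
print(ctrl.read_state()["eef_pos"],np.degrees(ctrl.read_state()["tool_rot"]))
im=wrist("w2");P=wcloud(im);c=im["color"].astype(int)
cv2.imwrite("pics/w2.png",cv2.resize(im["color"][...,::-1],(640,480)))
z=P[...,2];ok=(im["range_z"]>0)&(np.hypot(P[...,0]-437,P[...,1]-5)<62)
def rr(n,m):
    q=P[m];print(n,m.sum(),q.mean(0).round(1),cv2.minAreaRect(q[:,:2].astype(np.float32)))
    m2=cv2.morphologyEx(m.astype(np.uint8),cv2.MORPH_OPEN,np.ones((3,3)))>0
    q=P[m2];print("  opened",cv2.minAreaRect(q[:,:2].astype(np.float32)))
rr("stand+lip",ok&(z>38)&(z<53)&(c[...,0]-c[...,2]>30))
rr("foot",ok&(z>51)&(z<62)&(abs(c[...,0]-c[...,2])<30))
rr("blue top",ok&(z>96)&(z<106)); rr("cap",ok&(z>110)&(z<122))
E
```

```text
[437.90949431   6.15083531 260.38518312] [ 1.79965039e+02  4.56197566e-05 -1.74039760e+02]
stand+lip 1832 [436.2   9.   48.4] ((439.25946044921875, 9.258853912353516), (65.53446197509766, 90.21786499023438), 7.086774826049805)
  opened ((439.25946044921875, 9.258853912353516), (65.53446197509766, 90.21786499023438), 7.086774826049805)
foot 645 [436.5   8.2  56.3] ((447.98638916015625, 4.3754425048828125), (46.90238952636719, 68.53795623779297), 6.925938129425049)
  opened ((438.7051696777344, 8.006978988647461), (29.46438980102539, 58.91563415527344), 6.580293655395508)
blue top 191 [434.6   8.7 101. ] ((438.90008544921875, 8.906129837036133), (25.86320686340332, 25.70185089111328), 5.443405628204346)
  opened ((437.8424377441406, 8.407615661621094), (24.082590103149414, 25.702701568603516), 2.225289821624756)
cap 199 [438.7   8.5 116.2] ((439.1004943847656, 8.709270477294922), (16.113723754882812, 15.878534317016602), 6.159584999084473)
  opened ((438.7154846191406, 8.667719841003418), (15.339248657226562, 15.878534317016602), 6.159584999084473)
```

View pics/w2.png

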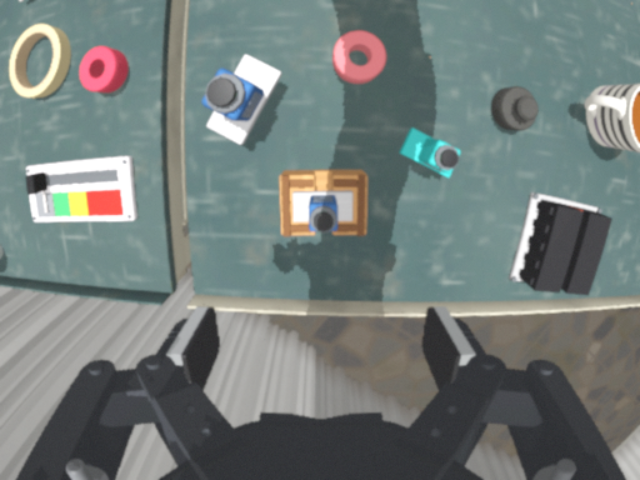

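The wrist view shows the blue gauge in the wooden stand at (323,210), with clear room around it. The large blue gauge is at (235,95) and the turquoise one at (435,155). I'll descend and grip.

Emit:
step_arm:
  plan:
    - {"dx": -0.002, "dy": 0.007, "dz": 0.15, "ax": 0, "ay": 0, "az": -0.005, "gripper": 1}
    - {"dx": 0, "dy": 0, "dz": 0.15, "ax": 0, "ay": 0, "az": 0, "gripper": 1}
    - {"dx": 0, "dy": 0, "dz": 0.13, "ax": 0, "ay": 0, "az": 0, "gripper": 1}
    - {"dx": 0, "dy": 0, "dz": 0.1, "ax": 0, "ay": 0, "az": 0, "gripper": 1}
    - {"dx": 0, "dy": 0, "dz": 0.038, "ax": 0, "ay": 0, "az": 0, "gripper": 1}
    - {"dx": 0, "dy": 0, "dz": 0, "ax": 0, "ay": 0, "az": 0, "gripper": 1}
    - {"dx": 0, "dy": 0, "dz": 0, "ax": 0, "ay": 0, "az": 0, "gripper": 0}
    - {"dx": 0, "dy": 0, "dz": 0, "ax": 0, "ay": 0, "az": 0, "gripper": 0}
    - {"dx": 0, "dy": 0, "dz": 0, "ax": 0, "ay": 0, "az": 0, "gripper": 0}
    - {"dx": 0, "dy": 0, "dz": 0, "ax": 0, "ay": 0, "az": 0, "gripper": 0}
    - {"dx": 0, "dy": 0, "dz": 0, "ax": 0, "ay": 0, "az": 0, "gripper": 0}
    - {"dx": 0, "dy": 0, "dz": 0, "ax": 0, "ay": 0, "az": 0, "gripper": 0}

```text
clock: 4.38
eef_pos: [439.4, 8.8, 92.4]
tool_rot: [3.14, 0.003, -3.028]
force: [-5.1, 3.7, 29.2]
width: 12.9
gripper_force: 58.5
```

```bash
python3 - <<'E'
from h import *
im=wrist("w3");s=ctrl.get_image("scene");st=ctrl.read_state();print(st["force"],st["torque"],st["width"],st["qpos"])
a=cv2.resize(im["color"][...,::-1],(448,336))
b=cv2.resize(s["color"][140:230,190:310,::-1],(448,336),interpolation=cv2.INTER_CUBIC)
cv2.imwrite("pics/w3.png",np.vstack([a,b])[:600])
cv2.imwrite("pics/w3.png",cv2.resize(np.hstack([a,b]),(800,300)))
E
```

```text
[-4.06956383  3.75589231 28.28558853] [0.56417537 0.90680197 0.06422307] 12.358167007199583 [-0.11913755  0.55222946  0.05157252  2.20336386 -0.0758244   0.38416634
  1.67919718]
```

View pics/w3.png

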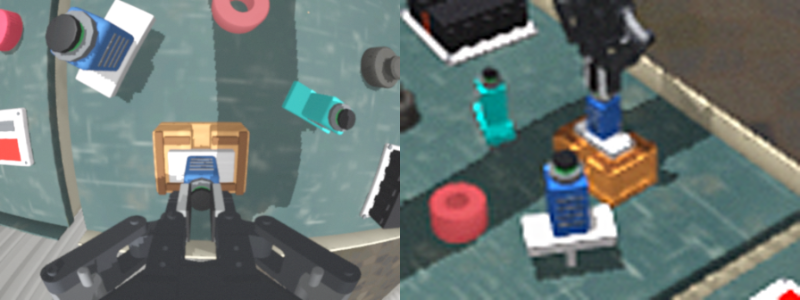

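```bash
python3 - <<'E'
from h import *
im=dict(np.load("w3.npz"));P=wcloud(im);c=im["color"]
crop=c[130:290,180:340,::-1]
g=cv2.resize(crop,(600,600),interpolation=cv2.INTER_CUBIC);cv2.imwrite("pics/w3c.png",g)
for v in range(165,270,5): print(v,[tuple(P[v,u].round(0).astype(int)) for u in (205,215,229,243,250)],c[v,229])
E
```

```text
165 [(np.int64(412), np.int64(-33), np.int64(37)), (np.int64(411), np.int64(-25), np.int64(39)), (np.int64(410), np.int64(-15), np.int64(37)), (np.int64(409), np.int64(-4), np.int64(37)), (np.int64(414), np.int64(1), np.int64(12))] [182 137  90]
170 [(np.int64(413), np.int64(-30), np.int64(50)), (np.int64(413), np.int64(-24), np.int64(46)), (np.int64(412), np.int64(-14), np.int64(46)), (np.int64(411), np.int64(-4), np.int64(45)), (np.int64(418), np.int64(1), np.int64(13))] [255 239 175]
175 [(np.int64(417), np.int64(-30), np.int64(50)), (np.int64(416), np.int64(-23), np.int64(49)), (np.int64(415), np.int64(-13), np.int64(49)), (np.int64(415), np.int64(-3), np.int64(46)), (np.int64(423), np.int64(2), np.int64(13))] [173 126  84]
180 [(np.int64(420), np.int64(-30), np.int64(51)), (np.int64(419), np.int64(-23), np.int64(50)), (np.int64(418), np.int64(-13), np.int64(50)), (np.int64(418), np.int64(-3), np.int64(47)), (np.int64(427), np.int64(2), np.int64(12))] [204 151 103]
185 [(np.int64(424), np.int64(-30), np.int64(51)), (np.int64(423), np.int64(-23), np.int64(49)), (np.int64(422), np.
[... 3368 characters left out ...]
t64(0)), (np.int64(434), np.int64(-12), np.int64(127)), (np.int64(429), np.int64(-5), np.int64(134)), (np.int64(433), np.int64(2), np.int64(127)), (np.int64(439), np.int64(5), np.int64(115))] [181 183 182]
260 [(np.int64(516), np.int64(-33), np.int64(1)), (np.int64(434), np.int64(-11), np.int64(132)), (np.int64(430), np.int64(-5), np.int64(138)), (np.int64(436), np.int64(2), np.int64(126)), (np.int64(442), np.int64(6), np.int64(116))] [159 163 163]
265 [(np.int64(523), np.int64(-33), np.int64(-1)), (np.int64(434), np.int64(-11), np.int64(136)), (np.int64(430), np.int64(-4), np.int64(142)), (np.int64(438), np.int64(2), np.int64(128)), (np.int64(446), np.int64(6), np.int64(115))] [160 162 164]
```

View pics/w3c.png

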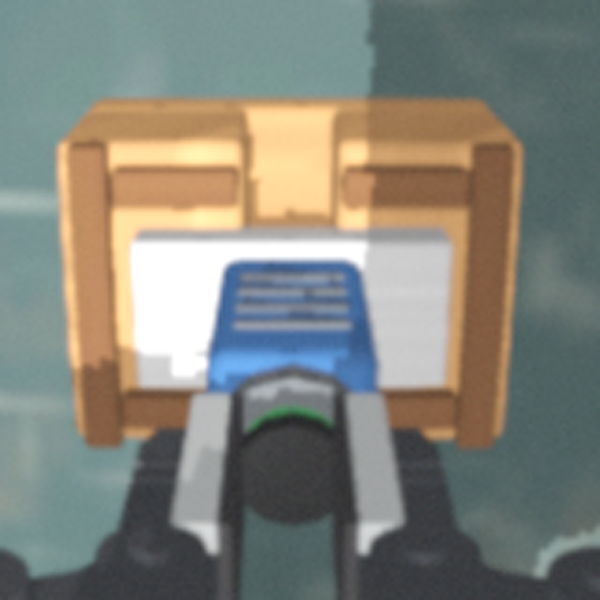

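```bash
python3 - <<'E'
from h import *
for n,tr in(("w2",260.4),("w3",92.4)):
    im=dict(np.load(n+".npz"));P=wcloud(im)
    T=im["T"]@np.linalg.inv(im["T_tool_cam"]);L=(P-T[:3,3])@T[:3,:3]
    m=(im["range_z"]>0)&(np.abs(L[...,0])<16)&(np.abs(L[...,1])<62)&(L[...,2]<40)&(L[...,2]>-60)
    v,u=np.nonzero(m);q=L[m]
    if n=="w2":
      for s in(-1,1):
        k=q[:,1]*s>0;z=q[k,2];o=np.argsort(-z)[:400:50];print(n,k.sum(),np.c_[u[k],v[k],q[k].round(0)][o].tolist())
    else: 
      for s in (-1,1):
        k=(q[:,1]*s>6);h,e=np.histogram(q[k,2],bins=np.arange(-60,41,5));print(h.tolist())
    print(im["T_tool_cam"].round(3).tolist())
E
```

```text
w2 1446 [[175.0, 269.0, -5.0, -43.0, -29.0], [174.0, 274.0, -6.0, -43.0, -33.0], [159.0, 245.0, 12.0, -48.0, -34.0], [171.0, 271.0, -2.0, -43.0, -35.0], [169.0, 257.0, 7.0, -43.0, -37.0], [171.0, 274.0, -3.0, -43.0, -38.0], [146.0, 257.0, 7.0, -54.0, -39.0], [169.0, 271.0, 1.0, -43.0, -40.0]]
w2 1454 [[340.0, 251.0, 6.0, 43.0, -29.0], [340.0, 260.0, 2.0, 42.0, -32.0], [343.0, 246.0, 11.0, 42.0, -34.0], [344.0, 252.0, 9.0, 43.0, -36.0], [348.0, 248.0, 11.0, 44.0, -37.0], [344.0, 261.0, 5.0, 43.0, -38.0], [346.0, 254.0, 9.0, 43.0, -39.0], [368.0, 257.0, 8.0, 54.0, -40.0]]
[[-0.002, -0.952, -0.305, 78.463], [1.0, -0.002, -0.0, 0.063], [-0.0, -0.305, 0.952, -159.356], [0.0, 0.0, 0.0, 1.0]]
[174, 270, 159, 173, 174, 137, 139, 92, 11, 34, 116, 35, 31, 31, 24, 17, 26, 19, 32, 885]
[172, 281, 164, 166, 170, 138, 134, 114, 13, 40, 138, 46, 43, 35, 33, 25, 28, 26, 46, 868]
[[-0.002, -0.952, -0.305, 78.461], [1.0, -0.002, -0.0, 0.067], [-0.0, -0.305, 0.952, -159.357], [0.0, 0.0, 0.0, 1.0]]
```

The close crop shows the fingertips at the collar, gripping the cap and stem (300,470), not beside the housing. The range data put the tips about 18 mm behind the reported TCP when nearly shut (29 mm when open), so the real offset is about 40 mm off the stated one. I'll open, go 40 mm lower and grip again.

Emit:
step_arm:
  plan:
    - {"dx": 0, "dy": 0, "dz": 0, "ax": 0, "ay": 0, "az": 0, "gripper": 1}
    - {"dx": 0, "dy": 0, "dz": 0, "ax": 0, "ay": 0, "az": 0, "gripper": 1}
    - {"dx": 0, "dy": 0, "dz": 0, "ax": 0, "ay": 0, "az": 0, "gripper": 1}
    - {"dx": 0, "dy": 0, "dz": 0, "ax": 0, "ay": 0, "az": 0, "gripper": 1}
    - {"dx": 0, "dy": 0, "dz": 0, "ax": 0, "ay": 0, "az": 0, "gripper": 1}

```text
clock: 5.1
eef_pos: [438.2, 7.6, 89.8]
tool_rot: [-3.142, -0.0, -3.029]
force: [0.4, -0.4, 0.2]
width: 84.9
gripper_force: 0.0
```

```bash
python3 - <<'E'
from h import *
im=wrist("w4");P=wcloud(im);c=im["color"].astype(int);z=P[...,2]
ok=(im["range_z"]>0)&(np.hypot(P[...,0]-437,P[...,1]-5)<62)
for n,a,b in(("foot",52,61),("cap",108,122)):
    m=ok&(z>a)&(z<b)&(abs(c[...,0]-c[...,2])<30);m=cv2.morphologyEx(m.astype(np.uint8),cv2.MORPH_OPEN,np.ones((3,3)))>0
    print(n,m.sum(),P[m].mean(0),np.percentile(z[m],[5,50,95]),cv2.minAreaRect(P[m][:,:2].astype(np.float32)))
T=im["T"]@np.linalg.inv(im["T_tool_cam"]);L=(P-T[:3,3])@T[:3,:3]
m=(im["range_z"]>0)&(abs(L[...,0])<16)&(abs(abs(L[...,1])-50)<14)&(L[...,2]<40)&(L[...,2]>-60)
print(np.histogram(L[m][:,2],bins=np.arange(-60,41,5))[0]);print(ctrl.read_state()["force"])
E
```

```text
foot 1918 [435.91670727   8.31491366  56.06457579] [54.58482286 56.13648493 57.21247535] ((438.9739685058594, 9.190940856933594), (29.957439422607422, 59.5858154296875), 7.253039360046387)
cap 894 [437.48546894   8.73471374 114.98303478] [108.59365717 115.95537889 117.10799287] ((438.37841796875, 8.848894119262695), (16.72355079650879, 18.93167495727539), 6.349976062774658)
[641 593 514 501 408 248   8   0   0   0   0   0   0   0   0   0   0   0
   0 488]
[-0.37305603  0.11662482  0.30909137]
```

Emit:
step_arm:
  plan:
    - {"dx": -0.002, "dy": 0.004, "dz": 0.05, "ax": 0, "ay": 0, "az": 0, "gripper": 1}
    - {"dx": 0, "dy": 0, "dz": 0.05, "ax": 0, "ay": 0, "az": 0, "gripper": 1}
    - {"dx": 0, "dy": 0, "dz": 0.034, "ax": 0, "ay": 0, "az": 0, "gripper": 1}
    - {"dx": 0, "dy": 0, "dz": 0, "ax": 0, "ay": 0, "az": 0, "gripper": 1}
    - {"dx": 0, "dy": 0, "dz": 0, "ax": 0, "ay": 0, "az": 0, "gripper": 0}
    - {"dx": 0, "dy": 0, "dz": 0, "ax": 0, "ay": 0, "az": 0, "gripper": 0}
    - {"dx": 0, "dy": 0, "dz": 0, "ax": 0, "ay": 0, "az": 0, "gripper": 0}
    - {"dx": 0, "dy": 0, "dz": 0, "ax": 0, "ay": 0, "az": 0, "gripper": 0}
    - {"dx": 0, "dy": 0, "dz": 0, "ax": 0, "ay": 0, "az": 0, "gripper": 0}

```text
clock: 6.28
eef_pos: [439.0, 8.9, 50.2]
tool_rot: [-3.142, 0.001, -3.029]
force: [0.0, 0.4, 5.6]
width: 25.4
gripper_force: 59.4
```

Emit:
step_arm:
  plan:
    - {"dx": 0, "dy": 0, "dz": -0.08, "ax": 0, "ay": 0, "az": 0, "gripper": 0}
    - {"dx": 0, "dy": 0, "dz": -0.12, "ax": 0, "ay": 0, "az": 0, "gripper": 0}
    - {"dx": 0, "dy": 0, "dz": -0.15, "ax": 0, "ay": 0, "az": 0, "gripper": 0}
    - {"dx": 0, "dy": 0, "dz": -0.083, "ax": 0, "ay": 0, "az": 0, "gripper": 0}
    - {"dx": 0, "dy": 0, "dz": 0, "ax": 0, "ay": 0, "az": 0, "gripper": 0}

```text
clock: 6.9
eef_pos: [439.7, 9.0, 180.8]
tool_rot: [-3.142, 0.003, -3.029]
force: [0.2, -0.4, -3.6]
width: 25.2
gripper_force: 59.9
```

```bash
python3 -c "
from h import *
plan([460,332.3,180],None,7)"
```

```text
at [439.7   9.  180.8] tot [-0.1884  1.0631  0.0033] [0. 0. 0.] rows 7 per [-0.0269  0.1519  0.0005] [0. 0. 0.]
```

Emit:
step_arm:
  plan:
    - {"dx": -0.027, "dy": 0.152, "dz": 0, "ax": 0, "ay": 0, "az": 0, "gripper": 0}
    - {"dx": -0.027, "dy": 0.152, "dz": 0, "ax": 0, "ay": 0, "az": 0, "gripper": 0}
    - {"dx": -0.027, "dy": 0.152, "dz": 0, "ax": 0, "ay": 0, "az": 0, "gripper": 0}
    - {"dx": -0.027, "dy": 0.152, "dz": 0, "ax": 0, "ay": 0, "az": 0, "gripper": 0}
    - {"dx": -0.027, "dy": 0.152, "dz": 0, "ax": 0, "ay": 0, "az": 0, "gripper": 0}
    - {"dx": -0.027, "dy": 0.152, "dz": 0, "ax": 0, "ay": 0, "az": 0, "gripper": 0}
    - {"dx": -0.027, "dy": 0.152, "dz": 0, "ax": 0, "ay": 0, "az": 0, "gripper": 0}
    - {"dx": 0, "dy": 0, "dz": 0, "ax": 0, "ay": 0, "az": 0, "gripper": 0}
    - {"dx": 0, "dy": 0, "dz": 0, "ax": 0, "ay": 0, "az": 0, "gripper": 0}

```text
clock: 8.02
eef_pos: [458.2, 331.0, 177.6]
tool_rot: [-3.139, -0.003, -3.029]
force: [-0.3, -0.8, -2.9]
width: 25.2
gripper_force: 60.3
```

```bash
cat > al.py <<'E'
from h import *
import sys
st=ctrl.read_state();print(st["eef_pos"],st["width"])
im=wrist("w5");P=wcloud(im);c=im["color"].astype(int);z=P[...,2]
T=im["T"]@np.linalg.inv(im["T_tool_cam"]);L=(P-T[:3,3])@T[:3,:3]
# foot in tool frame: bright, in hand below tips
m=(im["range_z"]>0)&(abs(L[...,0])<30)&(abs(L[...,1])<40)&(L[...,2]>-16)&(L[...,2]<16)&(c.min(-1)>110)
m=cv2.morphologyEx(m.astype(np.uint8),cv2.MORPH_OPEN,np.ones((3,3)))>0
q=L[m];A=np.c_[q[:,:2],np.ones(len(q))];h=abs(q[:,2]-np.median(q[:,2]))<3
print("foot",m.sum(),np.median(q[:,2]),cv2.minAreaRect(q[:,:2].astype(np.float32)),"tilt",np.linalg.lstsq(A[h],q[h,2],rcond=None)[0])
g=(im["range_z"]>0)&(c[...,0]>1.5*c[...,2])&(c[...,0]-c[...,2]>20)&(z>15)&(z<45)&(abs(P[...,0]-460)<60)&(abs(P[...,1]-332)<20)
q=P[g];print("floor",g.sum(),q.mean(0),q[:,0].min(),q[:,0].max(),np.median(q[:,2]))
f=np.polyfit(q[:,0],q[:,1],1);print("groove y at 460:",np.polyval(f,460),"slope",f[0])
cv2.imwrite("pics/w5.png",im["color"][...,::-1])
E
python3 al.py
```

```text
[458.16959806 331.02479611 177.58471905] 25.196236448487316
foot 1946 -5.7105525786253875 ((6.344639778137207, 0.17337608337402344), (18.765953063964844, 59.77080535888672), 0.18076090514659882) tilt [ 5.66787229e-02  1.73413170e-04 -6.26378872e+00]
floor 1011 [449.17585326 333.44887131  34.13106895] 405.5246876818904 497.7667910690989 33.952177836799194
groove y at 460: 333.1877286429843 slope -0.02412593568792616
```

View pics/w5.png

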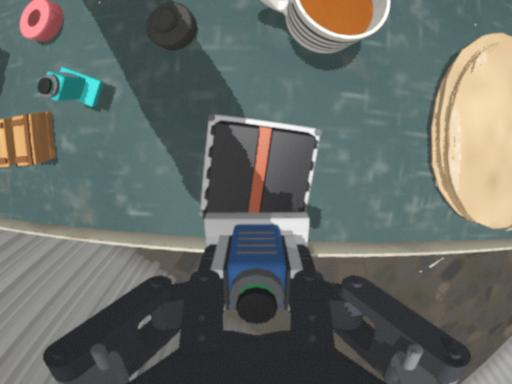

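The picture shows the gauge upright in the hand, cap at (257,305), and the block with its red-brown groove at (260,170) straight ahead of the probe. I'll shift 2 mm in y and lower until the probe is just above the rubber.

Emit:
step_arm:
  plan:
    - {"dx": -0.002, "dy": 0.006, "dz": 0.08, "ax": 0, "ay": 0, "az": 0, "gripper": 0}
    - {"dx": 0, "dy": 0, "dz": 0.1, "ax": 0, "ay": 0, "az": 0, "gripper": 0}
    - {"dx": 0, "dy": 0, "dz": 0.06, "ax": 0, "ay": 0, "az": 0, "gripper": 0}
    - {"dx": 0, "dy": 0, "dz": 0.03, "ax": 0, "ay": 0, "az": 0, "gripper": 0}
    - {"dx": 0, "dy": 0, "dz": 0, "ax": 0, "ay": 0, "az": 0, "gripper": 0}
    - {"dx": 0, "dy": 0, "dz": 0, "ax": 0, "ay": 0, "az": 0, "gripper": 0}

```text
clock: 8.82
eef_pos: [460.3, 334.3, 99.4]
tool_rot: [3.141, 0.001, -3.03]
force: [0.9, -0.8, -3.1]
width: 25.7
gripper_force: 60.2
```

```bash
python3 al.py
```

```text
[460.27075284 334.34375299  99.4160909 ] 25.74251383534168
foot 2150 -5.658377164040721 ((6.813129425048828, 0.1413860321044922), (59.94402313232422, 18.144264221191406), 89.10697937011719) tilt [ 6.17396921e-02 -3.52303090e-05 -6.30718269e+00]
floor 1307 [435.60154126 333.57741429  34.01523375] 404.8100560053448 470.23786448525607 33.86167962118225
groove y at 460: 332.9703628159509 slope -0.02488073040951441
```

Emit:
step_arm:
  plan:
    - {"dx": 0, "dy": -0.004, "dz": 0, "ax": 0, "ay": 0, "az": 0, "gripper": 0}
    - {"dx": 0, "dy": 0, "dz": 0.05, "ax": 0, "ay": 0, "az": 0, "gripper": 0}
    - {"dx": 0, "dy": 0, "dz": 0.04, "ax": 0, "ay": 0, "az": 0, "gripper": 0}
    - {"dx": 0, "dy": 0, "dz": 0.02, "ax": 0, "ay": 0, "az": 0, "gripper": 0}
    - {"dx": 0, "dy": 0, "dz": 0.01, "ax": 0, "ay": 0, "az": 0, "gripper": 0}
    - {"dx": 0, "dy": 0, "dz": 0, "ax": 0, "ay": 0, "az": 0, "gripper": 0}
    - {"dx": 0, "dy": 0, "dz": 0, "ax": 0, "ay": 0, "az": 0, "gripper": 0}

```text
clock: 9.75
eef_pos: [460.1, 333.4, 62.9]
tool_rot: [3.141, 0.001, -3.029]
force: [-0.9, -0.2, -2.5]
width: 25.4
gripper_force: 60.6
```

```bash
python3 - <<'E'
from h import *
def foot(im,lo,hi):
    P=wcloud(im);c=im["color"].astype(int);T=im["T"]@np.linalg.inv(im["T_tool_cam"]);L=(P-T[:3,3])@T[:3,:3]
    m=(im["range_z"]>0)&(abs(L[...,0])<30)&(abs(L[...,1])<40)&(L[...,2]>lo)&(L[...,2]<hi)&(c.min(-1)>110)
    m=cv2.erode(cv2.morphologyEx(m.astype(np.uint8),cv2.MORPH_OPEN,np.ones((3,3))),np.ones((5,5)))>0
    q=L[m];q=q[abs(q[:,2]-np.median(q[:,2]))<2.5];print(len(q),np.median(q[:,2]),np.linalg.lstsq(np.c_[q[:,:2],np.ones(len(q))],q[:,2],rcond=None)[0])
foot(dict(np.load("w4.npz")),20,45)
foot(dict(np.load("w5.npz")),-16,16)
foot(wrist("w6"),-16,16)
E
```

```text
1509 33.67036758264189 [ 9.90269553e-03 -1.26582514e-03  3.36990348e+01]
1248 -5.831164746593801 [ 6.37862323e-02 -4.53974099e-04 -6.38665100e+00]
1343 -5.818473254687157 [ 4.31753636e-02 -2.17561702e-03 -6.18418320e+00]
```

Emit:
step_arm:
  plan:
    - {"dx": 0, "dy": -0.001, "dz": 0, "ax": 0, "ay": 0.026, "az": 0, "gripper": 0}
    - {"dx": 0, "dy": 0, "dz": 0.01, "ax": 0, "ay": 0, "az": 0, "gripper": 0}
    - {"dx": 0, "dy": 0, "dz": 0.01, "ax": 0, "ay": 0, "az": 0, "gripper": 0}
    - {"dx": 0, "dy": 0, "dz": 0, "ax": 0, "ay": 0, "az": 0, "gripper": 0}
    - {"dx": 0, "dy": 0, "dz": 0, "ax": 0, "ay": 0, "az": 0, "gripper": 0}

```text
clock: 10.42
eef_pos: [459.3, 332.9, 56.7]
tool_rot: [-3.142, -0.041, -3.029]
force: [1.1, -0.3, -0.6]
width: 25.3
gripper_force: 60.6
```

```bash
cat > ft.py <<'E'
from h import *
im=wrist("w7");P=wcloud(im);c=im["color"].astype(int)
m=(im["range_z"]>0)&(abs(P[...,0]-460)<30)&(abs(P[...,1]-333)<38)&(P[...,2]>56)&(P[...,2]<75)&(c.min(-1)>110)
m=cv2.erode(cv2.morphologyEx(m.astype(np.uint8),cv2.MORPH_OPEN,np.ones((3,3))),np.ones((5,5)))>0
q=P[m];q=q[abs(q[:,2]-np.median(q[:,2]))<2.5];print(len(q),"foot top z",np.median(q[:,2]),"slopes",np.linalg.lstsq(np.c_[q[:,:2],np.ones(len(q))],q[:,2],rcond=None)[0][:2])
s=ctrl.read_state();print(s["eef_pos"],s["force"],s["torque"])
E
python3 ft.py
```

```text
1236 foot top z 62.80030245756278 slopes [0.02394696 0.00315591]
[459.33933609 332.88283734  56.70296528] [ 0.42661078  0.38387383 -0.50481442] [ 0.02101309 -0.28111603  0.00667297]
```

Emit:
step_arm:
  plan:
    - {"dx": 0, "dy": 0, "dz": 0.008, "ax": 0, "ay": -0.01, "az": 0, "gripper": 0}
    - {"dx": 0, "dy": 0, "dz": 0.006, "ax": 0, "ay": 0, "az": 0, "gripper": 0}
    - {"dx": 0, "dy": 0, "dz": 0, "ax": 0, "ay": 0, "az": 0, "gripper": 0}
    - {"dx": 0, "dy": 0, "dz": 0, "ax": 0, "ay": 0, "az": 0, "gripper": 0}

```text
clock: 10.98
eef_pos: [459.7, 332.9, 54.5]
tool_rot: [3.141, -0.024, -3.029]
force: [-1.7, -2.5, 16.5]
width: 25.2
gripper_force: 62.9
```

```bash
python3 ft.py
```

```text
1098 foot top z 60.58832614314737 slopes [-0.00569351  0.00123932]
[459.71602494 332.87646931  54.49746728] [-2.58607369 -1.81499952 15.88200759] [-0.59897561  0.33435257  0.02823384]
```

Emit:
step_arm:
  plan:
    - {"dx": 0, "dy": 0, "dz": 0.004, "ax": 0, "ay": 0, "az": 0, "gripper": 0}
    - {"dx": 0, "dy": 0, "dz": 0, "ax": 0, "ay": 0, "az": 0, "gripper": 0}
    - {"dx": 0, "dy": 0, "dz": 0, "ax": 0, "ay": 0, "az": 0, "gripper": 0}

```text
clock: 11.4
eef_pos: [459.7, 332.9, 54.4]
tool_rot: [3.141, -0.023, -3.029]
force: [-4.4, -3.4, 25.0]
width: 25.5
gripper_force: 64.3
```

```bash
python3 ft.py
```

```text
1081 foot top z 60.56843983740916 slopes [-0.01033116 -0.00144308]
[459.66811854 332.89594926  54.4383159 ] [-3.49509744 -2.90508219 26.25960169] [-0.9343807   0.7961024  -0.00401252]
```

Emit:
step_arm:
  plan:
    - {"dx": 0, "dy": 0, "dz": -0.004, "ax": 0, "ay": 0, "az": 0, "gripper": 0}
    - {"dx": 0, "dy": 0, "dz": 0, "ax": 0, "ay": 0, "az": 0, "gripper": 1}
    - {"dx": 0, "dy": 0, "dz": 0, "ax": 0, "ay": 0, "az": 0, "gripper": 1}
    - {"dx": 0, "dy": 0, "dz": 0, "ax": 0, "ay": 0, "az": 0, "gripper": 1}
    - {"dx": 0, "dy": 0, "dz": 0, "ax": 0, "ay": 0, "az": 0, "gripper": 1}
    - {"dx": 0, "dy": 0, "dz": -0.1, "ax": 0, "ay": 0, "az": 0, "gripper": 1}
    - {"dx": 0, "dy": 0, "dz": -0.18, "ax": 0, "ay": 0, "az": 0, "gripper": 1}
    - {"dx": 0, "dy": 0, "dz": -0.18, "ax": 0, "ay": 0, "az": 0, "gripper": 1}
    - {"dx": 0, "dy": 0, "dz": -0.1, "ax": 0, "ay": 0.014, "az": 0, "gripper": 1}
    - {"dx": 0, "dy": 0, "dz": 0, "ax": 0, "ay": -0.028, "az": 0, "gripper": 1}
    - {"dx": 0, "dy": 0, "dz": 0, "ax": 0, "ay": 0, "az": 0, "gripper": 1}

```text
clock: 12.82
eef_pos: [462.7, 333.3, 220.7]
tool_rot: [3.141, -0.004, -3.028]
force: [0.0, 0.4, 0.9]
width: 85.1
gripper_force: 0.0
```

```bash
python3 ft.py; python3 - <<'E'
from h import *
im=dict(np.load("w7.npz"));P=wcloud(im);c=im["color"]
m=(im["range_z"]>0)&(np.hypot(P[...,0]-460,P[...,1]-333)<10)&(P[...,2]>100)&(P[...,2]<170)
print("cap z",np.percentile(P[m][:,2],[50,90]))
v,u=np.nonzero(m);v0,u0=int(v.mean()),int(u.mean());print(v0,u0)
a=cv2.resize(c[max(0,v0-35):v0+35,u0-35:u0+35,::-1],(400,400),interpolation=cv2.INTER_CUBIC)
s=ctrl.get_image("scene");q=np.linalg.inv(s["T"])@[460,333,115,1];x=int(s["cx"]+s["fx"]*q[0]/q[2]);y=int(s["cy"]+s["fy"]*q[1]/q[2]);print(x,y)
b=cv2.resize(s["color"][y-30:y+30,x-30:x+30,::-1],(400,400),interpolation=cv2.INTER_CUBIC)
cv2.imwrite("pics/read.png",np.hstack([a,b]))
# board, with far wrist/top views
t=dict(np.load("top.npz"));
E
```

```text
458 foot top z 60.64668468439805 slopes [-0.01932171 -0.00139793]
[462.99112771 333.17210009 220.25511023] [ 0.30674889 -0.53415687 -0.03553472] [-0.02580062  0.00692473 -0.0037963 ]
cap z [130.75280614 132.06517375]
186 256
207 122
```

View pics/read.png

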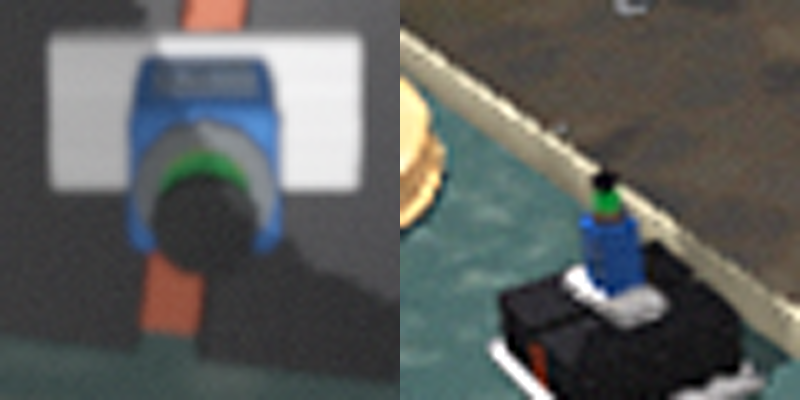

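The gauge stands flat: foot top at 60.6 mm, cap top about 131 mm, groove floor at 34 mm. The probe value is then about 0.010–0.012. The picture shows green stem near the cap at (605,200) and a darker band just above the collar (605,215). Yellow fits every estimate, so I go to the board.

Emit:
step_arm:
  plan:
    - {"dx": 0, "dy": -0.17, "dz": 0, "ax": 0, "ay": 0, "az": 0, "gripper": 1}
    - {"dx": 0, "dy": -0.19, "dz": 0, "ax": 0, "ay": 0, "az": 0, "gripper": 1}
    - {"dx": -0.01, "dy": -0.19, "dz": 0, "ax": 0, "ay": 0, "az": 0, "gripper": 1}
    - {"dx": -0.01, "dy": -0.19, "dz": 0, "ax": 0, "ay": 0, "az": 0, "gripper": 1}
    - {"dx": -0.01, "dy": -0.19, "dz": 0, "ax": 0, "ay": 0, "az": 0, "gripper": 1}
    - {"dx": -0.01, "dy": -0.19, "dz": 0, "ax": 0, "ay": 0, "az": 0, "gripper": 1}
    - {"dx": 0, "dy": -0.19, "dz": 0, "ax": 0, "ay": 0, "az": 0, "gripper": 1}
    - {"dx": 0, "dy": -0.19, "dz": 0, "ax": 0, "ay": 0, "az": 0, "gripper": 1}
    - {"dx": 0, "dy": -0.19, "dz": 0, "ax": 0, "ay": 0, "az": 0, "gripper": 1}
    - {"dx": 0, "dy": -0.19, "dz": 0, "ax": 0, "ay": 0, "az": 0, "gripper": 1}
    - {"dx": 0, "dy": -0.19, "dz": 0, "ax": 0, "ay": 0, "az": 0, "gripper": 1}
    - {"dx": 0, "dy": -0.19, "dz": 0, "ax": 0, "ay": 0, "az": 0, "gripper": 1}
    - {"dx": 0, "dy": 0, "dz": 0, "ax": 0, "ay": 0, "az": 0, "gripper": 1}
    - {"dx": 0, "dy": 0, "dz": 0, "ax": 0, "ay": 0, "az": 0, "gripper": 1}

```text
clock: 14.68
eef_pos: [551.3, -338.4, 219.3]
tool_rot: [3.139, -0.004, -3.029]
force: [0.9, 0.5, 0.2]
width: 85.1
gripper_force: 0.0
```

```bash
cat > bd.py <<'E'
from h import *
st=ctrl.read_state();print(st["eef_pos"],st["tool_rot"],st["force"])
im=wrist("w8");P=wcloud(im);z=P[...,2];H=cv2.cvtColor(im["color"],cv2.COLOR_RGB2HSV).astype(int)
near=(im["range_z"]>0)&(abs(P[...,0]-455)<80)&(abs(P[...,1]+320)<120)
pan=near&(z>4)&(z<22)&(H[...,1]>120)&(H[...,2]>80)
C={}
for n,a,b in(("green",45,80),("yellow",22,33),("red",-1,8)):
    q=P[pan&(H[...,0]>a)&(H[...,0]<b)];C[n]=np.array(cv2.minAreaRect(q[:,:2].astype(np.float32))[0]);print(n,len(q),cv2.minAreaRect(q[:,:2].astype(np.float32)))
m=near&(z>38)&(z<50)&(H[...,2]<90);m=cv2.morphologyEx(m.astype(np.uint8),cv2.MORPH_OPEN,np.ones((3,3)))>0
r=cv2.minAreaRect(P[m][:,:2].astype(np.float32));print("marker",m.sum(),r,np.median(z[m]))
d=C["red"]-C["green"];d/=np.linalg.norm(d);print("dir",d,"yaw",np.degrees(np.arctan2(-d[0],d[1])),"travel to yellow centre",(C["yellow"]-np.array(r[0]))@d)
cv2.imwrite("pics/w8.png",im["color"][...,::-1])
E
python3 bd.py
```

```text
[ 551.34653801 -338.43728458  219.27355099] [ 3.13934159 -0.00449679 -3.02945565] [0.86710033 0.48417623 0.24676493]
green 0 ((0.0, 0.0), (0.0, 0.0), 0.0)
yellow 550 ((470.464111328125, -307.084716796875), (29.897037506103516, 29.004594802856445), 4.4482340812683105)
red 1037 ((466.5411682128906, -264.8107604980469), (31.33208465576172, 53.20445251464844), 5.52926778793335)
marker 62 ((447.7187194824219, -365.2685546875), (12.684492111206055, 10.988814353942871), 4.844150543212891) 44.69756506503302
dir [ 0.86967221 -0.49362966] yaw -119.57942930777637 travel to yellow centre -8.940233071836484
```

View pics/w8.png

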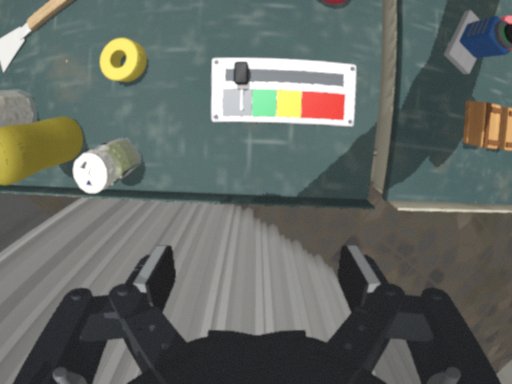

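The wrist view shows the board with the black marker at (241,72) in grey and its pointer at (240,100). The yellow panel is at (289,103). I'll refine the marker's position.

```bash
python3 - <<'E'
from h import *
im=dict(np.load("w8.npz"));P=wcloud(im);z=P[...,2]
d=np.array([-3.92,42.27]);d/=np.linalg.norm(d);e=np.array([d[1],-d[0]])
m=(im["range_z"]>0)&(abs(P[...,0]-445)<40)&(abs(P[...,1]+365)<30)&(z>40)&(z<50)
q=P[m][:,:2];print(m.sum(),cv2.minAreaRect(q.astype(np.float32)))
a=q@d;b=q@e;print("along",np.percentile(a,[2,50,98]),"across",np.percentile(b,[2,50,98]))
ca,cb=(a.min()+a.max())/2,(b.min()+b.max())/2;c=ca*d+cb*e;print("centre",c)
y=np.array([470.46,-307.08]);print("travel",y@d-ca)
plan([c[0],c[1],120],None,5); print(np.degrees(np.arctan2(-d[0],d[1])))
E
```

```text
316 ((441.6120910644531, -367.6808166503906), (25.382661819458008, 14.43336296081543), 6.016123294830322)
along [-414.08568913 -407.21852863 -399.69529724] across [393.30768169 406.03117577 418.36749163]
centre [ 441.59999191 -367.69488442]
travel 57.69094384821619
at [ 551.8 -337.4  219.5] tot [ 0.3749 -0.0594  0.3331] [0. 0. 0.] rows 5 per [ 0.075  -0.0119  0.0666] [0. 0. 0.]
5.298294119700217
```

Emit:
step_arm:
  plan:
    - {"dx": 0.075, "dy": -0.012, "dz": 0.067, "ax": 0, "ay": 0, "az": 0, "gripper": 1}
    - {"dx": 0.075, "dy": -0.012, "dz": 0.067, "ax": 0, "ay": 0, "az": 0, "gripper": 1}
    - {"dx": 0.075, "dy": -0.012, "dz": 0.067, "ax": 0, "ay": 0, "az": 0, "gripper": 1}
    - {"dx": 0.075, "dy": -0.012, "dz": 0.067, "ax": 0, "ay": 0, "az": 0, "gripper": 1}
    - {"dx": 0.075, "dy": -0.012, "dz": 0.067, "ax": 0, "ay": 0, "az": 0, "gripper": 1}
    - {"dx": 0, "dy": 0, "dz": 0.1, "ax": 0, "ay": 0, "az": 0, "gripper": 1}
    - {"dx": 0, "dy": 0, "dz": 0, "ax": 0, "ay": 0, "az": 0, "gripper": 1}
    - {"dx": 0, "dy": 0, "dz": 0, "ax": 0, "ay": 0, "az": 0, "gripper": 1}

```text
clock: 15.72
eef_pos: [442.8, -368.9, 91.2]
tool_rot: [-3.141, -0.002, -3.027]
force: [-1.1, -0.2, 0.6]
width: 85.1
gripper_force: 0.0
```

```bash
cat > mk.py <<'E'
from h import *
im=wrist("w9");P=wcloud(im);z=P[...,2];st=ctrl.read_state()
T=im["T"]@np.linalg.inv(im["T_tool_cam"]);L=(P-T[:3,3])@T[:3,:3]
d=np.array([-3.92,42.27]);d/=np.linalg.norm(d);e=np.array([d[1],-d[0]])
m=(im["range_z"]>0)&(abs(P[...,0]-441)<25)&(abs(P[...,1]+340)<60)&(z>41)&(z<49)&(abs(L[...,1])<25)
q=P[m][:,:2];print(m.sum(),cv2.minAreaRect(q.astype(np.float32)))
H=cv2.cvtColor(im["color"],cv2.COLOR_RGB2HSV).astype(int)
y=P[(im["range_z"]>0)&(z>6)&(z<20)&(H[...,0]>22)&(H[...,0]<33)&(H[...,1]>130)&(H[...,2]>100)&(abs(P[...,0]-470)<30)&(abs(P[...,1]+307)<30)]
if len(y): yc=np.array(cv2.minAreaRect(y[:,:2].astype(np.float32))[0]);print("yellow",len(y),cv2.minAreaRect(y[:,:2].astype(np.float32)))
if len(q) and len(y):
    a=q@d;print("travel",yc@d-(a.min()+a.max())/2)
print(st["eef_pos"],st["tool_rot"],st["force"],st["width"])
E
python3 mk.py
```

```text
666 ((441.17333984375, -367.5083312988281), (25.230993270874023, 15.583565711975098), 6.066567897796631)
yellow 1022 ((470.158203125, -307.7881164550781), (33.01807403564453, 29.009132385253906), 4.479447364807129)
travel 56.89088737618221
[ 442.93769882 -369.34656638   91.45792827] [-3.14052580e+00 -1.39717720e-03 -3.02747256e+00] [0.20672826 0.04663146 1.05987581] 85.36320018107251
```

Emit:
step_arm:
  plan:
    - {"dx": 0.005, "dy": 0.005, "dz": 0.1, "ax": 0, "ay": 0, "az": 0, "gripper": 1}
    - {"dx": 0, "dy": 0, "dz": 0.1, "ax": 0, "ay": 0, "az": 0, "gripper": 1}
    - {"dx": 0, "dy": 0, "dz": 0.05, "ax": 0, "ay": 0, "az": 0, "gripper": 1}
    - {"dx": 0, "dy": 0, "dz": 0.03, "ax": 0, "ay": 0, "az": 0, "gripper": 1}
    - {"dx": 0, "dy": 0, "dz": 0, "ax": 0, "ay": 0, "az": 0, "gripper": 1}
    - {"dx": 0, "dy": 0, "dz": 0, "ax": 0, "ay": 0, "az": 0, "gripper": 0}
    - {"dx": 0, "dy": 0, "dz": 0, "ax": 0, "ay": 0, "az": 0, "gripper": 0}
    - {"dx": 0, "dy": 0, "dz": 0, "ax": 0, "ay": 0, "az": 0, "gripper": 0}
    - {"dx": 0, "dy": 0, "dz": 0, "ax": 0, "ay": 0, "az": 0, "gripper": 0}
    - {"dx": 0, "dy": 0, "dz": 0, "ax": 0, "ay": 0, "az": 0, "gripper": 0}

```text
clock: 17.02
eef_pos: [439.7, -368.5, 6.7]
tool_rot: [-3.141, -0.003, -3.03]
force: [-0.4, 0.8, 4.9]
width: 15.1
gripper_force: 60.0
```

```bash
python3 - <<'E'
from h import *
s=ctrl.read_state();p=s["eef_pos"];d=np.array([-.0923,.9957])*57
plan([p[0]+d[0],p[1]+d[1],p[2]],None,6)
E
```

```text
at [ 439.7 -368.5    6.7] tot [-0.0036  0.19   -0.    ] [0. 0. 0.] rows 6 per [-0.0006  0.0317 -0.    ] [0. 0. 0.]
```

Gripped the marker (15 mm). I slide it 57 mm towards +y.

Emit:
step_arm:
  plan:
    - {"dx": -0.0006, "dy": 0.032, "dz": 0, "ax": 0, "ay": 0, "az": 0, "gripper": 0}
    - {"dx": -0.0006, "dy": 0.032, "dz": 0, "ax": 0, "ay": 0, "az": 0, "gripper": 0}
    - {"dx": -0.0006, "dy": 0.032, "dz": 0, "ax": 0, "ay": 0, "az": 0, "gripper": 0}
    - {"dx": -0.0006, "dy": 0.032, "dz": 0, "ax": 0, "ay": 0, "az": 0, "gripper": 0}
    - {"dx": -0.0006, "dy": 0.032, "dz": 0, "ax": 0, "ay": 0, "az": 0, "gripper": 0}
    - {"dx": -0.0006, "dy": 0.03, "dz": 0, "ax": 0, "ay": 0, "az": 0, "gripper": 0}
    - {"dx": 0, "dy": 0, "dz": 0, "ax": 0, "ay": 0, "az": 0, "gripper": 0}
    - {"dx": 0, "dy": 0, "dz": 0, "ax": 0, "ay": 0, "az": 0, "gripper": 0}
    - {"dx": 0, "dy": 0, "dz": 0, "ax": 0, "ay": 0, "az": 0, "gripper": 1}
    - {"dx": 0, "dy": 0, "dz": 0, "ax": 0, "ay": 0, "az": 0, "gripper": 1}
    - {"dx": 0, "dy": 0, "dz": 0, "ax": 0, "ay": 0, "az": 0, "gripper": 1}
    - {"dx": 0, "dy": 0, "dz": 0, "ax": 0, "ay": 0, "az": 0, "gripper": 1}
    - {"dx": 0, "dy": 0, "dz": -0.1, "ax": 0, "ay": 0, "az": 0, "gripper": 1}
    - {"dx": 0, "dy": 0, "dz": -0.15, "ax": 0, "ay": 0, "az": 0, "gripper": 1}
    - {"dx": 0, "dy": 0, "dz": -0.15, "ax": 0, "ay": 0, "az": 0, "gripper": 1}
    - {"dx": 0, "dy": 0, "dz": 0, "ax": 0, "ay": 0, "az": 0, "gripper": 1}
    - {"dx": 0, "dy": 0, "dz": 0, "ax": 0, "ay": 0, "az": 0, "gripper": 1}

```text
clock: 19.15
eef_pos: [434.3, -311.2, 125.9]
tool_rot: [3.141, -0.004, -3.029]
force: [0.0, -0.8, -0.4]
width: 85.1
gripper_force: 0.0
```

```bash
python3 mk.py; python3 - <<'E'
from h import *
t=ctrl.get_image("top");P=cloud(t);z=P[...,2]
m=(abs(P[...,0]-460)<25)&(abs(P[...,1]-333)<35)&(z>54)&(z<66);print("foot z",np.median(z[m]),P[m].mean(0))
m=(abs(P[...,0]-460)<15)&(abs(P[...,1]-333)<15)&(z>115)&(z<150);print("cap",m.sum(),np.percentile(z[m],[10,50,90]),P[m].mean(0))
s=ctrl.get_image("scene");
for h in np.arange(108,134,2):
    # stem face towards the scene camera, 7 mm from the axis
    v=s["T"][:2,3]-[460,333];v=v/np.linalg.norm(v)*7.5
    q=np.linalg.inv(s["T"])@[460+v[0],333+v[1],h,1];x=s["cx"]+s["fx"]*q[0]/q[2];y=s["cy"]+s["fy"]*q[1]/q[2]
    print(h,round(x,1),round(y,1),s["color"][round(y),round(x)])
E
```

```text
530 ((436.31085205078125, -309.50384521484375), (25.260934829711914, 15.635403633117676), 6.783114910125732)
yellow 635 ((469.93853759765625, -307.4771423339844), (32.393802642822266, 27.79726219177246), 5.395617961883545)
travel -1.2332140828148113
[ 433.91271648 -310.96184688  125.34623754] [ 3.14025132 -0.00462066 -3.02897045] [-0.217597    0.04605264  0.12330646] 85.24036151060876
foot z 57.97579870439745 [458.08535105 326.15386608  58.45774781]
cap 25 [115.98177951 127.70199602 131.48433964] [461.10154204 327.86698647 125.73419969]
108 207.4 125.4 [ 54  80 144]
110 207.4 124.9 [ 54  80 144]
112 207.3 124.5 [142 136 108]
114 207.3 124.0 [142 136 108]
116 207.2 123.5 [142 136 108]
118 207.2 123.1 [ 81 180  94]
120 207.1 122.6 [ 81 180  94]
122 207.1 122.2 [ 10 174  61]
124 207.0 121.7 [ 10 174  61]
126 207.0 121.2 [ 16 129  49]
128 206.9 120.8 [ 16 129  49]
130 206.9 120.3 [13 41 21]
132 206.8 119.8 [13 41 21]
```

```bash
python3 -c "
from cell import ctrl
print(ctrl.finish_job())"
```

```text
the job is handed in; nothing more can be done
None
```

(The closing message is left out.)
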